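# Clamp a sample tube in the cam clamp

## Task

Pull the capped sample tube that stands alone at the end of the rack nearest you up out of the rack and stand it, cap up, in the cam clamp between the V-shaped stop and the sprung nose, and let go of it. Then turn the cam lever clockwise just far enough that the nose closes the gap and is pressed about half-way back into its carriage by the tube; never press it nearly all the way in. Leave the tube upright and gripped, let go of everything, and do not disturb the other tubes, the specimen cup or the small vial.

Things in the scene. Friction and masses are not known exactly. Their poses are not given: they have to be found in the camera images.
- tube: Capped sample tube, 90 mm tall, 12 g, loose, standing upright in the rack; barrel diameter 12 mm, cap diameter 16 mm over the top 19 mm. Origin: centre of its underside; z runs up to the cap.
- rack: White tube rack 76 x 141 x 46 mm (x, y, z), fixed. Origin: centre of its underside. The tube's place is at x 0, y +54 mm (the end towards the robot), the opening is 16 mm square and the tube's foot stands 4 mm above the worktop, so the upper 48 mm of the tube stands clear of the rack.
- clamp: Cam clamp, fixed; base plate 84 x 152 x 12 mm, its top carries the tube 12 mm above the worktop. Origin at worktop level, 16 mm from the plate's centre towards -y. Jaws close along its y: V stop at +y, tube's place (y about +39 mm) between two cheeks (inner faces at x -9 and +9 mm, flared outwards at the top, 64 mm above the worktop), sprung nose, carriage, cam and lever (pivot at y -25 mm).
- seat (a point): Axis of the tube when it is fully home in the V stop, at the height of the base plate's top (12 mm above the worktop). The V stop is set differently each time, up to 4 mm along the clamp's y; it is stiff and stays as it is. The V is 90 degrees, opens to the clamp's -y, and its top is 60 mm above the worktop.
- nose_face (a point): Centre of the rubber nose's flat face (17 mm wide, 16 mm high, 32 mm above the worktop), facing the V stop along the clamp's +y. The tube stands freely between this face and the V: with the lever as at the start, the level distance from here to the seat is 6 mm (the barrel's radius) plus a gap of 4 to 15 mm.
- nose (a joint): How far the sprung nose is pressed back into its carriage, m: 0 out, 0.012 all the way in (spring 0.8 N per mm). The steel rod seen from above between rubber nose and carriage is 12 mm long at 0. About half-way is 0.006.
- cam (a joint): Angle of the cam lever, rad: 0 open, grows clockwise as seen from above, up to 2.8. It starts between 0 and 0.25 and stays where it is left (friction 0.2 N m). The carriage advances 8.8 mm per rad; the clamp is right somewhere between about 1.4 and 2.4 rad, depending on the stop and on how the tube sits.
- pivot (a point): Point on the cam's upright pivot axis, 77 mm above the worktop (level with the knob point).
- knob (a point): On the axis of the upright round black knob on the lever's end, 60 mm from the pivot, 77 mm above the worktop. Knob diameter 14 mm, from 48 to 90 mm above the worktop; the arm is a 10 mm bar, top 57 mm above the worktop. At angle 0 it lies 10 degrees from the clamp's +x towards +y; closing swings it past -y towards -x.
- other_tube_1: Bystander: like tube, at the far end of the rack. Origin: centre of its underside.
- other_tube_2: Bystander: like tube, in the far half of the rack. Origin: centre of its underside.
- cup: Bystander: specimen cup with screw lid, 58 mm wide, 59 mm high, loose. Origin: centre of its underside.
- vial: Bystander: small capped vial, 25 mm wide, 49 mm high, loose. Origin: centre of its underside.
Things that resemble listed ones, but are neither listed nor needed, are in the scene too. What is shaped like the rack but orange is not meant.

How it is judged:
By the outcome, as a careful person would: the job done as asked, in the order asked, and still so for the second after the job is handed in, with the robot touching nothing.
It also fails if it takes over 61 s, if anything falls off the work surface, if the arm or the gripper's body presses on something with over 40 N, if the wrist force passes 120 N, or if a joint passes its speed limit or range.

## Robot

A 7-joint arm with a two-finger parallel gripper is mounted at the origin on a cart in front of the work surface, level with it; the furniture and walls round the work are solid. World frame = base frame: x ahead of the robot, y to its left, z up, the work surface at z = 0. Lengths are in m, angles in rad, forces in N, time in s.
With the tool pointing down it reaches from about 0.4 to 0.9 m from the base axis. Payload 5.6 kg.
Tool frame: the origin (TCP) lies midway between the tips of the shut fingers; the grasp point (between the pads) lies 19 mm behind it; y points along the fingers, z is the direction in which the jaws open and shut, and the axes are right-handed (so a half turn about y gives the same grasp; the last joint's range is limited). The gripper opens to 92 mm and grips with 3 to 60 N. Pads are 20 mm wide; open, the fingers measure 128 mm over their backs; the gripper's body (75 mm by 189 mm) begins 69 mm behind the grasp point.
Start: joints at [-1.346, 0.468, -0.012, 1.603, 0.006, 1.071, -0.056], TCP at [0.172, 0.627, 0.215] pointing down, gripper open.
Joint ranges: [-2.53, 2.53], [-0.31, 2.02], [-1.57, 1.55], [0.28, 2.44], [-1.29, 4.43], [0.15, 1.84], [-2.92, 2.92]. Speed limits (rad/s): [2.57, 2.57, 3.14, 3.14, 3.14, 3.14, 3.14].

## Interface

Orientations are given as a 3x3 rotation matrix whose columns are the frame's x, y, z axes.
In Python, from station import env, effector, solver, viewer, workorder, search_frame, tip_of gives the robot as it stands. Calls block until the motion is done:
- env.reach(position, orientation): joint-space move of the TCP to a pose.
- env.movel(position, frame=None, rate=0.15): straight line of the TCP; frame=None keeps the orientation; rate is the mean speed in m/s.
- env.goto_joints(angles): joint-space move.
- effector.release() and effector.grasp(squeeze=None): open the fingers fully, or close them until they stop; squeeze is the grip in N (None keeps the last).
- env.pause(seconds).
- solver.inverse_kinematics(position, orientation): joint angles nearest the present ones, or None.
- env.sense(): the state.
- viewer.read_camera(name): name is "side" or "top"; returns (picture, depth): 420x560x3 uint8, red, green, blue; 420x560 float32, m along the optical axis (not along the pixel's ray), 0 where there is no reading.
- viewer.camera_info(name): a dict with "intrinsics" (3x3 intrinsics, pixels), "dist_coeffs" ([k1, k2, p1, p2, k3] as OpenCV has them; the pictures are not rectified), "eye" and "rotation" of the camera in the world. Camera axes: x right, y up, looking along -z (the intrinsics and any distortion apply to the point x, -y, -z); pixel columns grow to the right and rows downward; lengths in m; the calibration is good to about 2 mm. A picture is of the moment at which its call begins. camera_info takes no time and is no camera call.
A pose or a line that the arm cannot do raises env.PlanningError and nothing moves.
- workorder.finish_job(): hands the job in, once; it reports no verdict.
Trained networks look in the newest picture that a camera, given by its name, has taken for a name from the list of things; names that differ only in an ending like _2 or _b are one class to them, and where a whole thing is asked for, a point or a joint stands for the part that bears it (a point fixed in the world has none). Each returns a list of dicts, best first, with "score" (0 to 1); they miss things now and then, are a little off and sometimes report something else, mostly with a low value. They report only what shows in the picture. A call takes as long as a camera call. They do not tell look-alikes from the thing itself.
- search_frame(camera, name): "at" ([x, y, z] in m, in world coordinates, good to about 4 mm: the middle of the surface that is visible of it).
- tip_of(camera, name): "at" ([x, y, z] in m, in world coordinates, good to about 4 mm: a listed point, or the origin of a listed thing).
The state is a dict: "t": time; "joint_positions": joint angles; "joint_velocities": joint speeds; "tau": joint torques, N m; "ee_pos": TCP position; "tcp_rot": TCP orientation; "wrist_force": force on the tool from outside, world axes, zero at the start; "moment": the same for the moment, N m; "gripper_width": finger opening in m.
Only numpy, scipy, OpenCV 4.12 (cv2) and the standard library are available. Lean on these libraries where they do the work, as an engineer would, in place of code of your own. Each camera call takes 0.05 s, during which the arm holds its last target.

## Working session

There is one attempt and no reset: what is moved stays moved. The work goes in short steps, each a Python script; the robot and the scene stay as the last script left them, time stands still between calls to the robot, and variables do not carry over. Pictures are saved under pics/ and viewed, and the job is handed in when it is done.

```bash
ls; mkdir -p pics
cat > h.py <<'E'
import numpy as np, cv2
from station import env, effector, solver, viewer, workorder, search_frame, tip_of
def save(img,name): cv2.imwrite('pics/'+name, cv2.cvtColor(img,cv2.COLOR_RGB2BGR))
def px2w(cam,uv,depth):
    i=viewer.camera_info(cam); K=np.array(i['intrinsics']); d=np.array(i['dist_coeffs'])
    p=cv2.undistortPoints(np.array(uv,float).reshape(-1,1,2),K,d).reshape(-1,2)
    depth=np.asarray(depth,float).reshape(-1)
    c=np.c_[p[:,0]*depth,-p[:,1]*depth,-depth]
    return c@np.array(i['rotation']).T+np.array(i['eye'])
def w2px(cam,P):
    i=viewer.camera_info(cam); K=np.array(i['intrinsics']); d=np.array(i['dist_coeffs'])
    c=(np.array(P,float).reshape(-1,3)-np.array(i['eye']))@np.array(i['rotation'])
    c=c*[1,-1,-1]
    return cv2.projectPoints(c,np.zeros(3),np.zeros(3),K,d)[0].reshape(-1,2)
E
python3 - <<'E'
from h import *
np.set_printoptions(precision=4,suppress=True)
s=env.sense(); print(s)
for c in ('side','top'):
    im,d=viewer.read_camera(c); save(im,c+'0.png'); np.save(c+'0.npy',d); np.save(c+'0i.npy',im)
    i=viewer.camera_info(c); print(c,i)
    for n in ['tube','rack','clamp','seat','nose_face','pivot','knob','cup','vial']:
        print(n,[(np.round(r['at'],4).tolist(),round(r['score'],2)) for r in tip_of(c,n)])
print(env.sense()['t'])
E
```

```text
pics
{'t': 0.0, 'joint_positions': array([-1.346 ,  0.4684, -0.0116,  1.6036,  0.006 ,  1.0714, -0.0563]), 'joint_velocities': array([-0.0003,  0.0004,  0.0013,  0.0023, -0.003 , -0.0001,  0.    ]), 'tau': array([ -0.    , -52.0565,  -0.0125, -24.3759,  -0.0567,   0.0172,
         0.0002]), 'ee_pos': array([0.1719, 0.6263, 0.2137]), 'tcp_rot': array([[ 0.9643, -0.0003,  0.2647],
       [-0.2647, -0.0017,  0.9643],
       [ 0.0001, -1.    , -0.0017]]), 'wrist_force': array([-0.4575,  0.3685, -0.8843]), 'moment': array([-0.0099,  0.0183, -0.0152]), 'gripper_width': 0.09195716928160624}
side {'intrinsics': array([[482.2685,   0.    , 277.2159],
       [  0.    , 482.2685, 220.4757],
       [  0.    ,   0.    ,   1.    ]]), 'dist_coeffs': array([-0.1246,  0.    ,  0.    ,  0.    ,  0.    ]), 'eye': array([-0.0336, -0.8375,  0.8997]), 'rotation': array([[ 0.8318,  0.3482, -0.4323],
       [-0.555 ,  0.5331, -0.6386],
       [ 0.0081,  0.7711,  0.6367]])}
tube [([0.5979, 0.0769, 0.004], 0.38)]
rack [([0.5868, 0.1317, 0.0002], 0.85), ([0.4142, 0.063, -0.0006], 0.68)]
clamp [([0.552, -0.1347
[... 444 characters left out ...]
.    , 0.    , 0.    ]), 'eye': array([ 0.4466, -0.0063,  1.2803]), 'rotation': array([[ 0.0185,  0.9979, -0.062 ],
       [-0.9996,  0.0172, -0.0211],
       [-0.02  ,  0.0624,  0.9978]])}
tube [([0.5922, 0.0782, 0.0057], 0.55)]
rack [([0.4107, 0.0663, 0.0013], 0.95), ([0.5838, 0.1317, -0.0002], 0.93)]
clamp [([0.5499, -0.135, -0.001], 0.79), ([0.5606, -0.1629, 0.0789], 0.31)]
seat [([0.5503, -0.104, 0.0129], 0.4)]
nose_face [([0.5983, 0.1934, 0.0036], 0.55), ([0.5497, -0.1102, 0.0347], 0.48)]
pivot [([0.5585, -0.1619, 0.0754], 0.73)]
knob [([0.6157, -0.1494, 0.0747], 0.69), ([0.5591, 0.1624, 0.0018], 0.42)]
cup [([0.4108, 0.3882, 0.0037], 0.73)]
vial [([0.5294, -0.4008, 0.0028], 0.67)]
1.0
```

View pics/top0.png

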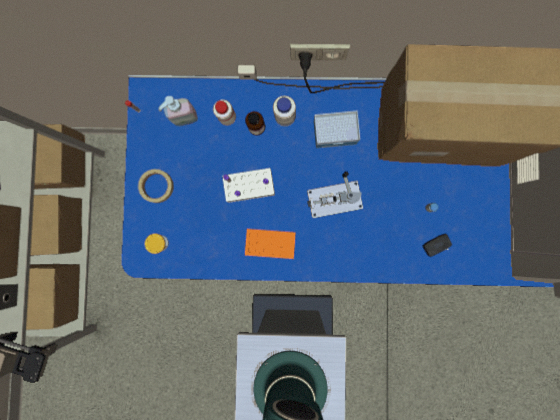

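View pics/side0.png

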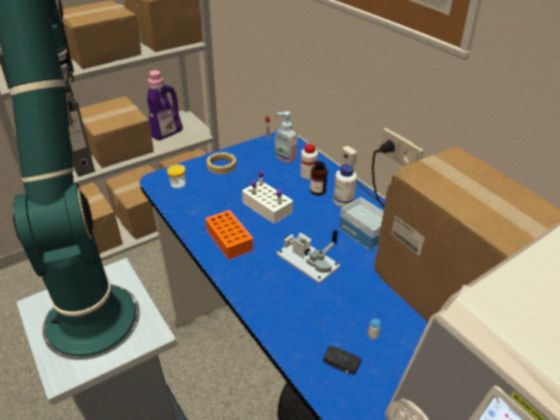

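Run:
```python
from h import *
im=np.load('top0i.npy')
print(w2px('top',[[.5922,.0782,.09],[.5838,.1317,0.046],[.4107,.0663,.046],[.55,-.104,.06],[.5497,-.11,.032],[.5585,-.162,.077],[.6157,-.1494,.09]]))
c=cv2.resize(im[120:330,190:420] ,None,fx=3.2,fy=2.8*3.2/2.8,interpolation=cv2.INTER_CUBIC)[:, :]
c=cv2.resize(im[125:225,200:360],None,fx=5,fy=5,interpolation=cv2.INTER_CUBIC); save(c,'topA.png')
c=cv2.resize(im[130:230,270:400],None,fx=6,fy=6,interpolation=cv2.INTER_CUBIC); save(c,'topB.png')
```

```text
[[264.64699592 180.16508946]
 [247.10943963 184.63277476]
 [268.48976356 245.2650269 ]
 [329.18660295 197.27429347]
 [330.47340536 198.21372566]
 [350.51257619 194.08501908]
 [346.76038344 173.0432398 ]]
```

View pics/topA.png

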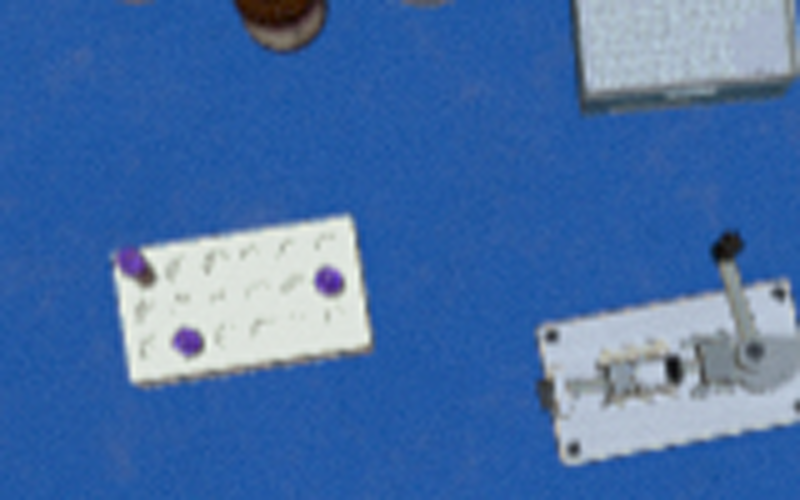

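View pics/topB.png

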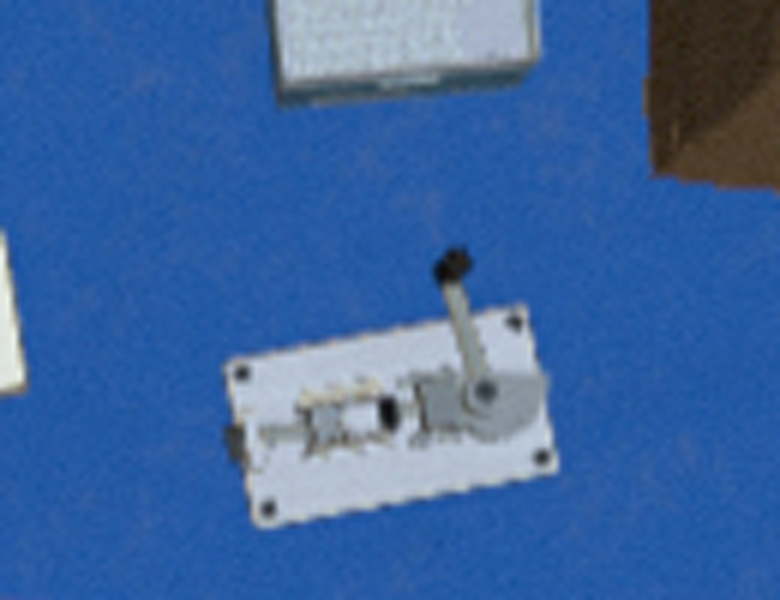

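Run:
```python
from h import *
im=np.load('side0i.npy')
save(cv2.resize(im[160:290,190:350],None,fx=5,fy=4.6,interpolation=cv2.INTER_CUBIC),'sideA.png')
```

```text
(no output)
```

View pics/sideA.png

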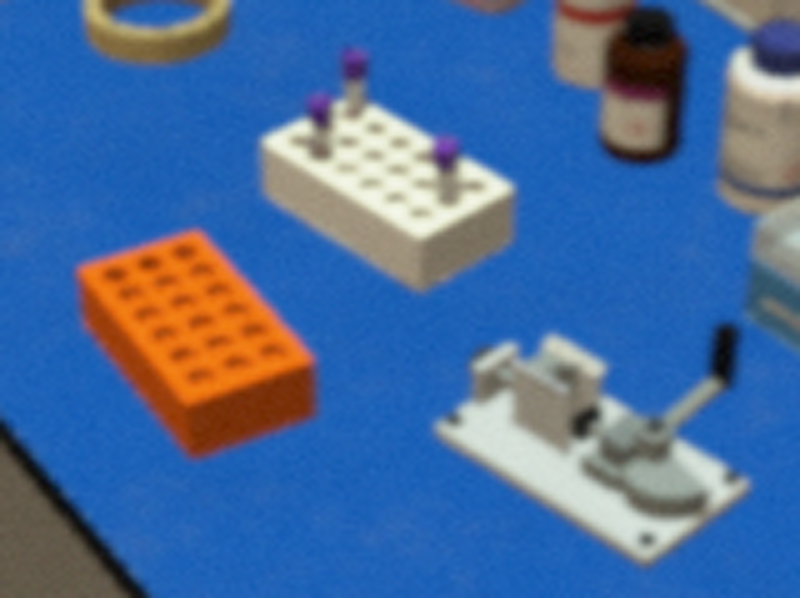

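The tube candidates are the purple caps at top-view px (226,178), (238,193) and (266,181). The last one is alone at the right end (−y, nearest the robot) of the white rack, which the enlarged crops confirm. The orange rack is excluded. The clamp is at about px (335,199), with its black knob at (346,174). Next I'll refine the geometry.

```bash
cat > meas.py <<'E'
from h import *
np.set_printoptions(precision=4,suppress=True)
def cloud(cam,d):
    v,u=np.mgrid[0:420,0:560]
    P=px2w(cam,np.c_[u.ravel(),v.ravel()],d.ravel()).reshape(420,560,3); P[d<=0]=np.nan; return P
if __name__=='__main__':
  for c in ('top','side'):
    im=np.load(c+'0i.npy'); P=cloud(c,np.load(c+'0.npy'))
    hsv=cv2.cvtColor(im,cv2.COLOR_RGB2HSV)
    ok=np.isfinite(P[...,0])
    tab=ok&(abs(P[...,0]-.5)<.15)&(abs(P[...,1])<.3)&(hsv[...,1]>150)&(hsv[...,0]>100)&(hsv[...,0]<125)
    print(c,'table z',np.median(P[tab][:,2]),P[tab][:,2].std())
    # purple caps
    pur=ok&(hsv[...,0]>125)&(hsv[...,0]<160)&(hsv[...,1]>90)&(abs(P[...,0]-.59)<.08)&(abs(P[...,1]-.13)<.12)
    n,l,st,ce=cv2.connectedComponentsWithStats(pur.astype(np.uint8))
    for k in range(1,n):
        if st[k,4]>4:
            q=P[l==k]; print('cap',ce[k],st[k,4],np.median(q,0),q.max(0)[2], 'ray@0.094', end=' ')
    print()
    for name,cen,zr in (('plate',(.552,-.135),(.004,.02)),('rack',(.585,.132),(.038,.054))):
        m=ok&(hsv[...,1]<90)&(abs(P[...,2]-np.mean(zr))<.012)&(np.hypot(P[...,0]-cen[0],P[...,1]-cen[1])<.11)
        q=P[m][:,:2].astype(np.float32); 
        r=cv2.minAreaRect(q*1000); print(name,len(q),r,np.median(P[m][:,2]))
    for nm in ('plate',):
        m=ok&(np.hypot(P[...,0]-.552,P[...,1]+.135)<.12)
        s=P[m]; print('z hist',np.histogram(s[:,2],bins=np.arange(-.01,.11,.01)))
    kn=ok&(P[...,2]>.066)&(np.hypot(P[...,0]-.57,P[...,1]+.15)<.09); print('knob pts',kn.sum(),P[kn][:,:3].mean(0),P[kn].max(0),np.argwhere(kn).mean(0))
    ta=ok&(P[...,2]>.045)&(P[...,2]<.066)&(np.hypot(P[...,0]-.545,P[...,1]+.10)<.04); print('cheek',ta.sum(),P[ta].min(0),P[ta].max(0))
E
python3 meas.py
```

```text
top table z 8.86486624582794e-05 0.00324388928257274
cap [226.     177.1429] 21 [0.5989 0.1857 0.0922] 0.09907449818699998 ray@0.094 cap [265.25 180.75] 20 [0.5901 0.0767 0.092 ] 0.09764016215968452 ray@0.094 cap [237.1579 192.8421] 19 [0.555  0.1541 0.0919] 0.09526104611918074 ray@0.094 
plate 995 ((550.482177734375, -124.62216186523438), (85.93082427978516, 153.8622589111328), 11.73035717010498) 0.012256522210452703
rack 885 ((583.919921875, 129.70916748046875), (76.1659164428711, 140.51329040527344), 9.897932052612305) 0.045741599009652356
z hist (array([1685, 2072,  806,   59,  146,   99,  115,   97,    3,   14,    8]), array([-0.01,  0.  ,  0.01,  0.02,  0.03,  0.04,  0.05,  0.06,  0.07,
        0.08,  0.09,  0.1 ]))
knob pts 34 [ 0.5916 -0.1309  0.0822] [ 0.6185 -0.0803  0.0967] [181.8235 339.7353]
cheek 111 [ 0.5246 -0.136   0.0453] [ 0.562  -0.0777  0.066 ]
side table z 0.0010907963601846093 0.005434262401073739
cap [260.2941 173.5294] 17 [0.5954 0.1853 0.0893] 0.09700121782808291 ray@0.094 cap [253.5294 183.    ] 17 [0.5528 0.1534 0.0925] 0.09576496504120324 ray@0.094 cap [278.5 192.5] 20 [0.5887 0.075  0.0905] 0.09555353887109064 ray@0.094 
plate 867 ((571.946044921875, -112.73146057128906), (135.18600463867188, 163.82730102539062), 11.906318664550781) 0.01280634328880148
rack 775 ((584.2178955078125, 131.11074829101562), (81.4365463256836, 146.9803009033203), 8.819964408874512) 0.0460125326531754
z hist (array([ 834, 2265,  669,  143,  242,  166,  170,  110,   13,   16,   14]), array([-0.01,  0.  ,  0.01,  0.02,  0.03,  0.04,  0.05,  0.06,  0.07,
        0.08,  0.09,  0.1 ]))
knob pts 64 [ 0.6006 -0.1381  0.0786] [ 0.6208 -0.0776  0.0944] [235.75   328.6406]
cheek 178 [ 0.5253 -0.1393  0.0451] [ 0.5651 -0.0731  0.0658]
```

```bash
cat >> h.py <<'E'
YAW=np.deg2rad(10.5)
def R(yaw=YAW,flip=False):
    z=np.array([-np.sin(yaw),np.cos(yaw),0])*(-1 if flip else 1); y=np.array([0,0,-1.]); x=np.cross(y,z)
    return np.c_[x,y,z]
E
python3 - <<'E'
from h import *
np.set_printoptions(precision=4,suppress=True)
for f in (0,1):
  for p in ([.592,.077,.16],[.592,.077,.065],[.546,-.102,.073],[.546,-.102,.2]):
    print(f,p,solver.inverse_kinematics(np.array(p),R(flip=f)))
env.reach(np.array([.592,.077,.16]),R())
s=env.sense(); print(s['t'],s['ee_pos'],s['wrist_force'])
for c in ('top','side'):
    im,d=viewer.read_camera(c); save(im,c+'1.png')
    print([(np.round(r['at'],4).tolist(),round(r['score'],2)) for r in tip_of(c,'tube')])
save(cv2.resize(im[100:260,180:340],None,fx=3.7,fy=3.7,interpolation=cv2.INTER_CUBIC),'side1c.png')
E
```

```text
0 [0.592, 0.077, 0.16] [-0.4054  0.4432  0.2853  1.8017 -0.1525  0.9181  1.7008]
0 [0.592, 0.077, 0.065] [-0.3234  0.5683  0.181   1.8504 -0.1449  0.7356  1.6915]
0 [0.546, -0.102, 0.073] [-0.1734  0.5167  0.3786  1.9601 -0.282   0.7157  2.1289]
0 [0.546, -0.102, 0.2] [-0.4103  0.3665  0.6699  1.8864 -0.2712  0.9802  2.1341]
1 [0.592, 0.077, 0.16] [-0.7216  0.512   0.7178  1.8222 -0.4046  0.9591 -1.2174]
1 [0.592, 0.077, 0.065] [-0.6544  0.6405  0.6327  1.8727 -0.5165  0.7975 -1.1328]
1 [0.546, -0.102, 0.073] [-0.5155  0.6427  0.8519  1.9806 -0.6636  0.8217 -0.6728]
1 [0.546, -0.102, 0.2] [-0.6427  0.464   1.0049  1.8984 -0.4563  1.0299 -0.8294]
3.4667 [0.5919 0.0782 0.16  ] [0.2291 0.8113 0.1608]
[]
[([0.5993, 0.08, 0.0028], 0.56)]
```

View pics/side1c.png

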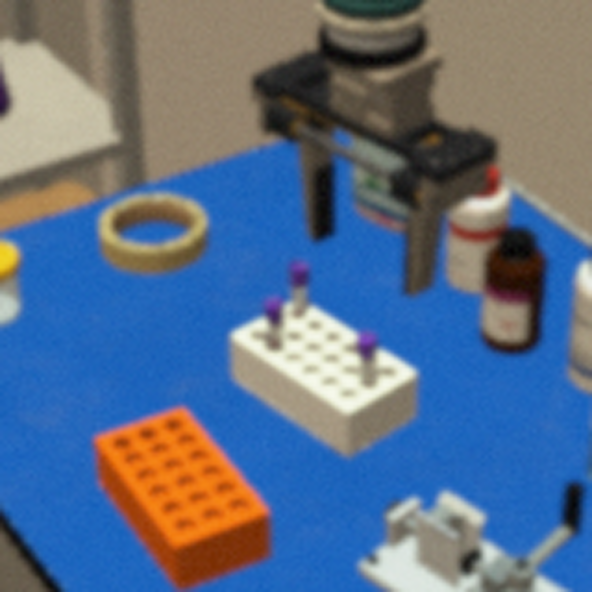

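The gripper is centred above the lone tube (side crop cap at (366,347)). The two other tubes are clear of the fingers.

Run:
```python
from h import *
np.set_printoptions(precision=4,suppress=True)
env.movel(np.array([.592,.077,.065]),rate=.1)
s=env.sense(); print(s['t'],s['ee_pos'],s['wrist_force'])
im,d=viewer.read_camera('side'); save(cv2.resize(im[100:260,180:340],None,fx=3.7,fy=3.7,interpolation=cv2.INTER_CUBIC),'side2c.png')
effector.grasp(20)
s=env.sense(); print(s['t'],s['ee_pos'],s['wrist_force'],s['gripper_width'])
im,d=viewer.read_camera('side'); save(cv2.resize(im[100:260,180:340],None,fx=3.7,fy=3.7,interpolation=cv2.INTER_CUBIC),'side3c.png')
```

```text
4.7667 [0.5926 0.077  0.0657] [-0.3329  0.1542 -0.1908]
5.9667 [0.592 0.077 0.065] [-0.2958 -0.4168  0.0303] 0.01489997528561628
```

View pics/side3c.png

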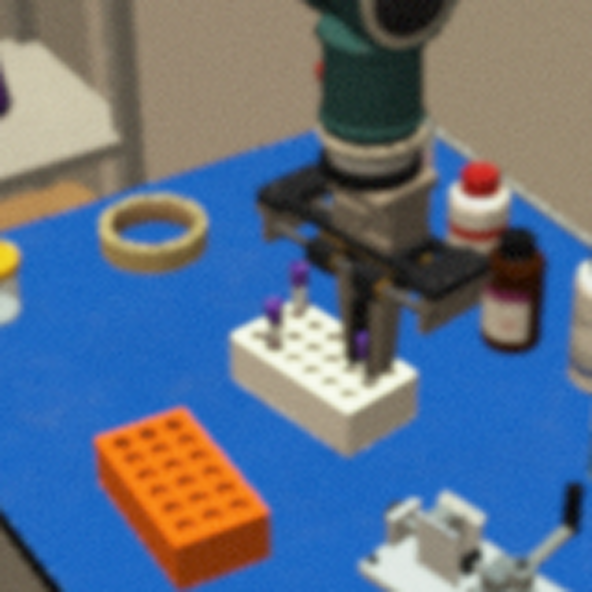

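Run:
```python
from h import *
np.set_printoptions(precision=4,suppress=True)
env.movel(np.array([.592,.077,.165]),rate=.12)
s=env.sense(); print(s['t'],s['ee_pos'],s['wrist_force'],s['gripper_width'])
env.movel(np.array([.546,-.102,.165]),rate=.15)
env.pause(.3)
s=env.sense(); print(s['t'],s['ee_pos'],s['wrist_force'],s['tcp_rot'])
for c in ('top','side'):
    im,d=viewer.read_camera(c); np.save(c+'4i.npy',im); np.save(c+'4.npy',d)
    for n in ['tube','clamp','seat','nose_face','pivot','knob']:
        print(c,n,[(np.round(r['at'],4).tolist(),round(r['score'],2)) for r in tip_of(c,n)][:3])
s=env.sense(); print(s['t'])
im=np.load('side4i.npy');save(cv2.resize(im[170:300,230:390],None,fx=5,fy=4.6,interpolation=cv2.INTER_CUBIC),'side4c.png')
im=np.load('top4i.npy');save(cv2.resize(im[130:260,260:420],None,fx=5,fy=4.6,interpolation=cv2.INTER_CUBIC),'top4c.png')
print(w2px('side',[s['ee_pos']]),w2px('side',[s['ee_pos']-[0,0,.061]]))
```

```text
7.0 [0.5914 0.077  0.1642] [ 0.6657 -0.6189 -0.7587] 0.015232765834815545
8.6833 [ 0.5461 -0.1015  0.1649] [-0.2809  0.2984 -0.6425] [[ 0.9831 -0.0001 -0.1831]
 [ 0.1831  0.      0.9831]
 [-0.0001 -1.      0.    ]]
top tube []
top clamp []
top seat []
top nose_face []
top pivot []
top knob []
side tube [([0.548, -0.1116, 0.0309], 0.54), ([0.5509, -0.101, 0.1017], 0.48)]
side clamp [([0.5547, -0.1341, -0.0005], 0.92)]
side seat [([0.5614, 0.1598, 0.0048], 0.68), ([0.5454, -0.1036, 0.0065], 0.5)]
side nose_face [([0.5492, -0.1125, 0.0307], 0.43)]
side pivot [([0.5578, -0.1593, 0.0768], 0.57)]
side knob [([0.6137, -0.1441, 0.0746], 0.67), ([0.586, 0.131, -0.0014], 0.62)]
9.3833
[[304.815  209.3441]] [[303.7494 228.1775]]
```

View pics/side4c.png

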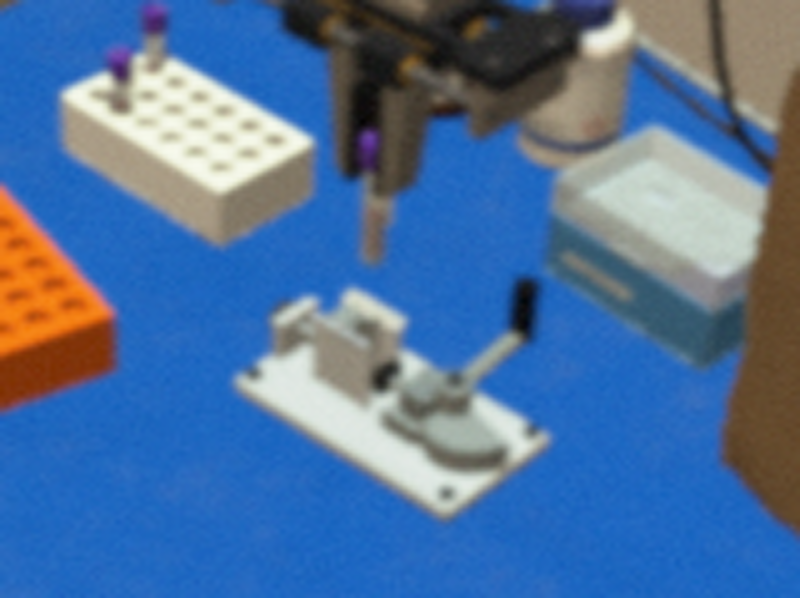

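View pics/top4c.png

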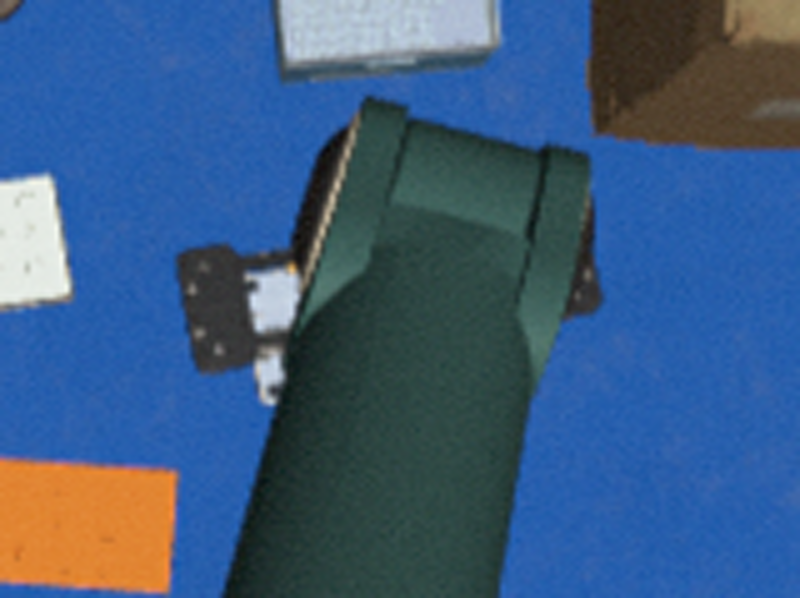

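```bash
cat > fit.py <<'E'
from h import *
from scipy.optimize import minimize
from scipy.ndimage import map_coordinates
np.set_printoptions(precision=4,suppress=True)
def fit(cam,im,x0,wx,wy,z,edges):
    sat=cv2.GaussianBlur(cv2.cvtColor(im,cv2.COLOR_RGB2HSV)[...,1].astype(float),(0,0),.6)
    def sc(p):
        c=p[:2]; X=np.array([np.cos(p[2]),np.sin(p[2])]); Y=np.array([-X[1],X[0]]); tot=0;n=0
        for e in edges:
            t=np.linspace(-.46,.46,60)
            if e[0]=='y': b=c+np.outer(t*wx,X)+e[1]*wy/2*Y; nn=e[1]*Y
            else: b=c+np.outer(t*wy,Y)+e[1]*wx/2*X; nn=e[1]*X
            for off,s in ((.003,1),(.006,1),(-.003,-1),(-.006,-1)):
                q=b+off*nn; uv=w2px(cam,np.c_[q,np.full(len(q),z)])
                tot+=s*map_coordinates(sat,[uv[:,1],uv[:,0]],order=1).mean()
        return -tot
    best=None
    for dy in (0,.05,-.05):
        a=np.array(x0)+[0,0,dy]
        r=minimize(sc,a,method='Nelder-Mead',options=dict(initial_simplex=[a,a+[.004,0,0],a+[0,.004,0],a+[0,0,.06]],xatol=1e-5))
        if best is None or r.fun<best.fun: best=r
    return best.x,best.fun
if __name__=='__main__':
    A=[('x',1),('x',-1),('y',1),('y',-1)]
    for cam,ed in (('top',A),('top',A[:2]+A[3:]),('side',[('x',-1),('y',-1)]),('side',A)):
        im=np.load(cam+'0i.npy')
        p,f=fit(cam,im,[.551,-.125,.19],.084,.152,.012,ed); 
        Y=np.array([-np.sin(p[2]),np.cos(p[2])]); 
        print(cam,ed,p,np.rad2deg(p[2]),f,'origin',p[:2]-.016*Y,'tube39',p[:2]+.023*Y,'pivot',p[:2]-.041*Y)
        p,f=fit(cam,im,[.584,.131,.17],.076,.141,.046,A if cam=='top' else A[:0]+[('x',1),('y',1)]); 
        print('   rack',p,np.rad2deg(p[2]),f,p[:2]+.054*np.array([np.sin(p[2]),-np.cos(p[2])]))
E
python3 fit.py
```

```text
Traceback (most recent call last):
  File "fit.py", line 27, in <module>
    p,f=fit(cam,im,[.551,-.125,.19],.084,.152,.012,ed);
        ~~~^^^^^^^^^^^^^^^^^^^^^^^^^^^^^^^^^^^^^^^^^^^
  File "fit.py", line 20, in fit
    r=minimize(sc,a,method='Nelder-Mead',options=dict(initial_simplex=[a,a+[.004,0,0],a+[0,.004,0],a+[0,0,.06]],xatol=1e-5))
  File "fit.py", line 14, in sc
    q=b+off*nn; uv=w2px(cam,np.c_[q,np.full(len(q),z)])
                   ~~~~^^^^^^^^^^^^^^^^^^^^^^^^^^^^^^^^
  File "h.py", line 11, in w2px
    i=viewer.camera_info(cam); K=np.array(i['intrinsics']); d=np.array(i['dist_coeffs'])
ValueError: time passes only in moves, steps and waits
```

```bash
sed -i 's/i=viewer.camera_info(cam);/i=info(cam);/; ' h.py; sed -i '2a import functools\ninfo=functools.lru_cache(lambda c: viewer.camera_info(c))' h.py; python3 fit.py
```

```text
top [('x', 1), ('x', -1), ('y', 1), ('y', -1)] [ 0.5494 -0.1236  0.2015] 11.545287570761282 -1094.9979289998607 origin [ 0.5526 -0.1392] tube39 [ 0.5448 -0.101 ] pivot [ 0.5576 -0.1637]
   rack [0.5827 0.1291 0.1847] 10.584449224300435 -1106.2786259496552 [0.5926 0.076 ]
top [('x', 1), ('x', -1), ('y', -1)] [ 0.5496 -0.1249  0.2033] 11.649932872195103 -831.6378866199987 origin [ 0.5529 -0.1406] tube39 [ 0.545  -0.1024] pivot [ 0.5579 -0.1651]
   rack [0.5827 0.1291 0.1847] 10.584449224300435 -1106.2786259496552 [0.5926 0.076 ]
side [('x', -1), ('y', -1)] [ 0.544  -0.1271  0.209 ] 11.97219886401817 -640.8772083116371 origin [ 0.5473 -0.1428] tube39 [ 0.5392 -0.1046] pivot [ 0.5525 -0.1672]
   rack [0.5883 0.1382 0.1777] 10.178640655258105 -421.6904758409901 [0.5978 0.085 ]
side [('x', 1), ('x', -1), ('y', 1), ('y', -1)] [ 0.5451 -0.126   0.2166] 12.412725168952393 -799.8083686249979 origin [ 0.5485 -0.1416] tube39 [ 0.5401 -0.1035] pivot [ 0.5539 -0.166 ]
   rack [0.5883 0.1382 0.1777] 10.178640655258105 -421.6904758409901 [0.5978 0.085 ]
```

```bash
python3 - <<'E'
s=open('fit.py').read()
s=s.replace("np.full(len(q),z)","np.full(len(q),e[2])")
i=s.index("if __name__"); s=s[:i]+'''
if __name__=='__main__':
    for cam,z4 in (('top',dict(plate=(.012,0,0,.012),rack=(.046,.046,.046,0))),('side',dict(plate=(.012,0,.012,0),rack=(.046,0,.046,0)))):
        im=np.load(cam+'0i.npy')
        for nm,x0,wx,wy in (('plate',[.551,-.125,.19],.084,.152),('rack',[.584,.131,.17],.076,.141)):
            z=z4[nm]; E=[('x',1,z[0]),('x',-1,z[1]),('y',1,z[2]),('y',-1,z[3])]
            for sub in (E,E[:2]+E[3:] ,E[1:]):
                p,f=fit(cam,im,x0,wx,wy,0,sub); Y=np.array([-np.sin(p[2]),np.cos(p[2])])
                print(cam,nm,len(sub),p,np.rad2deg(p[2]),f, ('tube39',p[:2]+.023*Y,'pivot',p[:2]-.041*Y) if nm=='plate' else ('tube',p[:2]-.054*Y))
'''
open('fit.py','w').write(s)
E
python3 fit.py
```

```text
top plate 4 [ 0.5496 -0.1238  0.2013] 11.535652899657686 -1108.1252986679162 ('tube39', array([ 0.545 , -0.1013]), 'pivot', array([ 0.5578, -0.164 ]))
top plate 3 [ 0.5498 -0.1249  0.2027] 11.615635007386436 -835.6840898325542 ('tube39', array([ 0.5452, -0.1024]), 'pivot', array([ 0.558 , -0.1651]))
top plate 3 [ 0.5487 -0.124   0.2045] 11.718907843458132 -853.713435931448 ('tube39', array([ 0.544 , -0.1014]), 'pivot', array([ 0.557 , -0.1641]))
top rack 4 [0.5827 0.1298 0.1819] 10.423061237221683 -1120.24072719554 ('tube', array([0.5925, 0.0767]))
top rack 3 [0.5829 0.1294 0.1772] 10.151332101003938 -814.0083296109327 ('tube', array([0.5925, 0.0763]))
top rack 3 [0.5803 0.1294 0.1813] 10.386125350295984 -963.9965669888812 ('tube', array([0.5901, 0.0763]))
side plate 4 [ 0.5514 -0.119   0.2045] 11.714673327738268 -938.3818982192741 ('tube39', array([ 0.5467, -0.0965]), 'pivot', array([ 0.5597, -0.1591]))
side plate 3 [ 0.5513 -0.1188  0.2029] 11.624410652750427 -808.4632410671308 ('tube39', array([ 0.5467, -0.0963]), 'pivot', array([ 0.5596, -0.159 ]))
side plate 3 [ 0.5514 -0.1188  0.2135] 12.23233031542749 -766.9343310858163 ('tube39', array([ 0.5466, -0.0963]), 'pivot', array([ 0.5601, -0.1589]))
side rack 4 [0.5856 0.135  0.1772] 10.15122671035697 -873.2437640059934 ('tube', array([0.5951, 0.0819]))
side rack 3 [0.5859 0.1339 0.1702] 9.753256603125193 -706.0636813526272 ('tube', array([0.5951, 0.0807]))
side rack 3 [0.5837 0.1347 0.1825] 10.454991407498182 -703.4863324510665 ('tube', array([0.5935, 0.0816]))
```

Run:
```python
from h import *
im=np.load('side4i.npy'); 
c=im[190:235,285:325]; big=cv2.resize(c,None,fx=14,fy=13,interpolation=cv2.INTER_NEAREST)
ee=np.array([.5461,-.1015,.1649])
X=np.array([.9831,.1831,0]);
def mk(P,col):
    for u,v in w2px('side',P): cv2.circle(big,(int((u-285+.5)*14),int((v-190+.5)*13)),3,col,-1)
mk([ee+[0,0,-h] for h in np.linspace(-.03,.061,10)],(255,255,0))
t=np.linspace(0,6.28,24); mk([ee+[.006*np.cos(a),.006*np.sin(a),-.061] for a in t],(255,0,0))
save(big,'foot4.png')
hsv=cv2.cvtColor(im,cv2.COLOR_RGB2HSV); s=hsv[...,1].astype(float)
for r in range(208,230): print(r,s[r,296:313].astype(int))
```

```text
208 [210 196 183 181 176 144  78  12  27  54  65  72  70  71  68  43  46]
209 [213 215 211 205 207 172 109  24  32  60  67  78  75  61  48  15  98]
210 [216 211 212 207 207 180 123  37  19  50  76  67  61  32  52 111 157]
211 [221 213 218 207 205 177 122  44  19  57  75  57  13  81 140 177 194]
212 [210 213 207 213 207 175 118  29  29  46  60  35  58 143 195 207 208]
213 [209 206 211 215 202 177 108  21  33  53  51  20  79 161 208 207 215]
214 [207 205 209 215 204 178 109  18  43  55  45  10  83 165 207 213 219]
215 [208 207 212 210 204 177 107  19  53  57  50   8  91 171 206 214 219]
216 [209 207 210 209 207 170  98  17  64  61  45  17 108 175 206 216 214]
217 [212 211 213 208 208 175 100  18  59  69  38  33 112 175 210 215 211]
218 [213 216 212 213 205 174 104  20  55  60  19  65 131 190 210 212 210]
219 [213 214 211 213 203 175 100  18  53  39  36 119 175 203 214 215 213]
220 [214 216 213 212 206 173 100  10  56  33  73 148 198 208 212 215 206]
221 [219 222 220 210 202 167  96  16  59  32  73 154 198 209 215 217 211]
222 [221 223 220 211 205 166  92  18  58  28  75 155 194 214 220 212 213]
223 [216 217 220 216 199 165  89  18  54  26  75 162 200 215 211 211 211]
224 [215 216 216 212 205 159  84  14  50  25  83 162 199 211 221 207 209]
225 [210 211 212 211 201 164 100  17  25  17  96 169 210 210 215 213 206]
226 [208 208 212 210 206 175 125  64  37  70 134 186 206 212 210 215 211]
227 [204 208 212 212 211 197 165 134 114 133 167 188 210 213 203 204 207]
228 [206 215 203 213 215 203 197 189 173 182 198 206 205 210 203 203 209]
229 [211 209 209 213 214 217 211 207 203 206 213 212 206 204 202 205 203]
```

View pics/foot4.png

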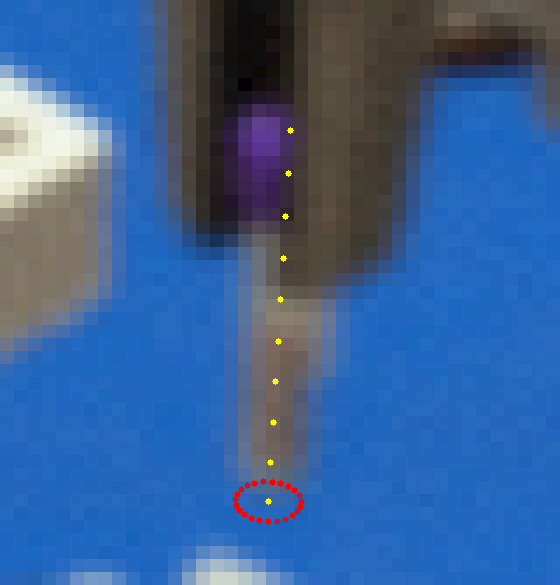

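Run:
```python
from h import *
from scipy.ndimage import map_coordinates
np.set_printoptions(precision=4,suppress=True,linewidth=200)
im=np.load('top0i.npy'); g=cv2.cvtColor(im,cv2.COLOR_RGB2GRAY).astype(float)
a=np.deg2rad(11.6); X=np.array([np.cos(a),np.sin(a),0]);Y=np.array([-np.sin(a),np.cos(a),0])
C=np.array([.5497,-.1243,0]); O=C-.016*Y
# rectified clamp view at z=.04 ,5px/mm
for z in (.04,):
    xs=np.arange(.05,-.0501,-.0002); ys=np.arange(.1,-.07,-.0002)
    G=O+xs[:,None,None]*X+ys[None,:,None]*Y+[0,0,z]
    uv=w2px('top',G.reshape(-1,3)).astype(np.float32).reshape(len(xs),len(ys),2)
    r=cv2.remap(im,uv[...,0],uv[...,1],cv2.INTER_CUBIC)
    for k in range(0,len(ys),50): cv2.line(r,(k,0),(k,8 if (k//50)%5 else 20),(255,0,0))
    for k in range(0,len(xs),50): cv2.line(r,(0,k),(8,k),(255,0,0))
    save(r[:, :800],'rect.png'); print(r.shape)
    ys=np.arange(.07,-.03,-.002)
    for xo in (-.003,0,.003):
        uv=w2px('top',O+xo*X+ys[:,None]*Y+[0,0,z]); print(xo,list(zip((ys*1000).astype(int),map_coordinates(g,[uv[:,1],uv[:,0]],order=1).astype(int))))
```

```text
(501, 850, 3)
-0.003 [(np.int64(70), np.int64(158)), (np.int64(68), np.int64(155)), (np.int64(66), np.int64(153)), (np.int64(64), np.int64(147)), (np.int64(62), np.int64(136)), (np.int64(60), np.int64(118)), (np.int64(57), np.int64(108)), (np.int64(55), np.int64(114)), (np.int64(53), np.int64(140)), (np.int64(51), np.int64(143)), (np.int64(49), np.int64(142)), (np.int64(47), np.int64(139)), (np.int64(45), np.int64(135)), (np.int64(43), np.int64(136)), (np.int64(41), np.int64(150)), (np.int64(39), np.int64(166)), (np.int64(37), np.int64(179)), (np.int64(35), np.int64(190)), (np.int64(33), np.int64(192)), (np.int64(31), np.int64(192)), (np.int64(29), np.int64(192)), (np.int64(27), np.int64(192)), (np.int64(25), np.int64(148)), (np.int64(23), np.int64(85)), (np.int64(21), np.int64(38)), (np.int64(19), np.int64(30)), (np.int64(17), np.int64(46)), (np.int64(15), np.int64(86)), (np.int64(13), np.int64(131)), (np.int64(11), np.int64(160)), (np.int64(9), np.int64(160)), (np.int64(7), np.int64(157)), (np.int64(5), np.int64(133)), (np.int64(3), np.int64(85)), (np.int64(1), np.int64(112)), (np.
[... 2868 characters left out ...]
), np.int64(80)), (np.int64(13), np.int64(128)), (np.int64(11), np.int64(148)), (np.int64(9), np.int64(155)), (np.int64(7), np.int64(150)), (np.int64(5), np.int64(120)), (np.int64(3), np.int64(104)), (np.int64(1), np.int64(106)), (np.int64(0), np.int64(123)), (np.int64(-2), np.int64(128)), (np.int64(-4), np.int64(128)), (np.int64(-6), np.int64(127)), (np.int64(-8), np.int64(128)), (np.int64(-10), np.int64(129)), (np.int64(-12), np.int64(131)), (np.int64(-14), np.int64(125)), (np.int64(-16), np.int64(116)), (np.int64(-18), np.int64(109)), (np.int64(-20), np.int64(132)), (np.int64(-22), np.int64(117)), (np.int64(-24), np.int64(88)), (np.int64(-26), np.int64(69)), (np.int64(-28), np.int64(67))]
```

View pics/rect.png

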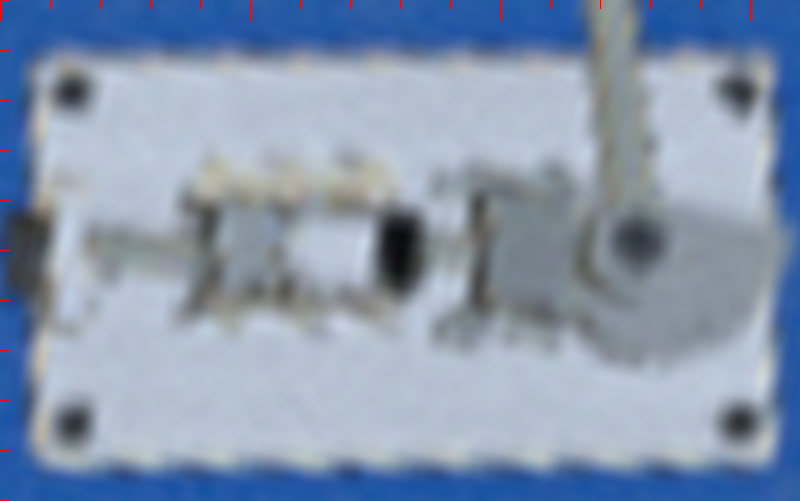

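The rectified top view (5 px/mm) shows the nose face at column 377 (clamp y≈24) and the V apex at about column 283 (y≈44). That puts the seat at y≈36 to 37 and the gap at about 7 mm. I'll insert at y≈33.5 with force checks, then centre by feel.

```bash
cat >> h.py <<'E'
A=np.deg2rad(11.6); CX=np.array([np.cos(A),np.sin(A),0]);CY=np.array([-np.sin(A),np.cos(A),0])
O=np.array([.5497,-.1243,0])-.016*CY
def cl(x,y,z): return O+x*1e-3*CX+y*1e-3*CY+np.array([0,0,z*1e-3])
def tocl(p): d=np.asarray(p)-O; return np.array([d@CX,d@CY,d[2]])*1e3
def force(n=6):
    F=[];M=[]
    for _ in range(n):
        env.pause(.02); s=env.sense(); F.append(s['wrist_force']);M.append(s['moment'])
    f=np.mean(F,0);m=np.mean(M,0); return np.array([f@CX,f@CY,f[2]]),np.array([m@CX,m@CY,m[2]]),s
E
python3 - <<'E'
from h import *
np.set_printoptions(precision=3,suppress=True)
env.movel(cl(-1.5,33.5,145),frame=R(A),rate=.08)
f0,m0,s=force(15); print(s['t'],tocl(s['ee_pos']),f0,m0); np.save('f0.npy',np.r_[f0,m0])
for z in (128,122,117,112,107):
    env.movel(cl(-1.5,33.5,z),frame=R(A),rate=.05)
    f,m,s=force(4); print(round(s['t'],2),tocl(s['ee_pos']),f-f0,m-m0)
    if np.abs(f-f0).max()>3: break
im,d=viewer.read_camera('side'); save(cv2.resize(im[190:280,260:360],None,fx=7,fy=6.5,interpolation=cv2.INTER_CUBIC),'side5c.png')
E
```

```text
10.0417 [ -1.269  33.48  145.262] [-0.077  0.079 -0.12 ] [ 0.033 -0.007 -0.008]
10.6 [ -1.485  33.435 127.931] [0.124 0.16  0.152] [ 0.018 -0.001  0.02 ]
10.93 [ -1.567  33.507 121.916] [-0.202 -0.1    0.134] [-0.009  0.025  0.007]
11.25 [ -1.587  33.519 116.878] [-0.195  0.256 -0.154] [0.001 0.027 0.002]
11.57 [ -1.594  33.545 111.838] [ 0.135 -0.016 -0.089] [0.004 0.015 0.003]
11.88 [ -1.586  33.546 106.846] [ 0.053 -0.001 -0.521] [-0.011  0.021  0.007]
```

View pics/side5c.png

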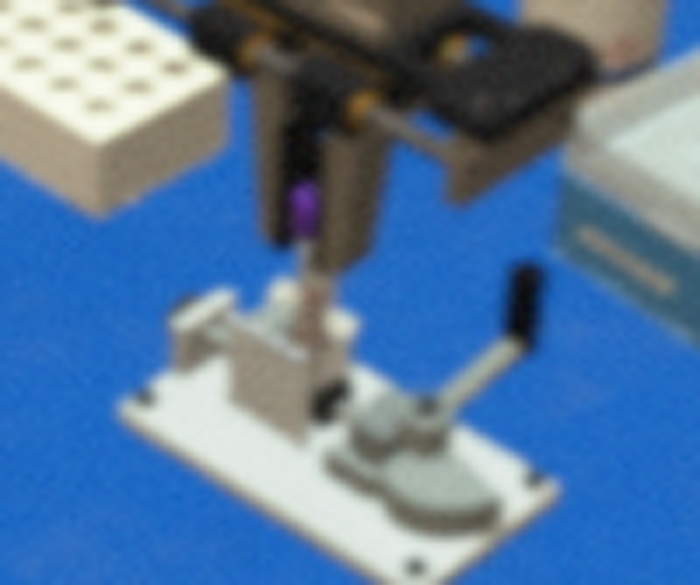

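The tube (crop cap at (305,208)) is entering between the cheeks without contact force. Next I'll probe x and y gently.

Run:
```python
from h import *
np.set_printoptions(precision=3,suppress=True)
b=np.load('f0.npy'); f0,m0=b[:3],b[3:]
x,y,z=-1.5,33.5,107
for z in (100,92,84):
    env.movel(cl(x,y,z),frame=R(A),rate=.05)
    f,m,s=force(4); print(round(s['t'],2),tocl(s['ee_pos']),f-f0,m-m0)
    if np.abs(f-f0).max()>3: raise SystemExit
def probe(ax,sg,step,n,thr):
    p=np.array([x,y,z],float)
    for k in range(n):
        p[ax]+=sg*step; env.movel(cl(*p),rate=.03)
        f,m,s=force(4); print(ax,round(s['t'],2),p,tocl(s['ee_pos']),(f-f0)[:3],m-m0)
        if abs((f-f0)[ax])>thr: break
    q=p.copy(); env.movel(cl(x,y,z),rate=.05); return q
print(probe(0,1,1,5,1.2)); print(probe(0,-1,1,5,1.2))
```

```text
12.29 [-1.608 33.51  99.811] [ 0.005 -0.105  0.042] [-0.021  0.018  0.023]
12.67 [-1.603 33.526 91.813] [-0.178  0.024 -0.184] [-0.01   0.014 -0.002]
13.04 [-1.602 33.496 83.825] [-0.358 -0.294 -0.018] [0.008 0.017 0.002]
0 13.36 [-0.5 33.5 84. ] [-0.392 33.528 84.101] [ 0.348 -0.266 -0.3  ] [-0.014  0.005 -0.022]
0 13.68 [ 0.5 33.5 84. ] [ 0.525 33.515 84.027] [-0.201 -0.346  0.505] [ 0.    -0.018  0.008]
0 13.99 [ 1.5 33.5 84. ] [ 1.436 33.494 83.975] [-0.241  0.313 -0.027] [0.007 0.059 0.01 ]
0 14.31 [ 2.5 33.5 84. ] [ 2.371 33.467 83.97 ] [-0.632  0.088  0.548] [-0.019  0.192  0.004]
0 14.62 [ 3.5 33.5 84. ] [ 3.369 33.51  83.952] [-0.966  0.209  0.533] [ 0.006  0.304 -0.009]
[ 3.5 33.5 84. ]
0 15.19 [-2.5 33.5 84. ] [-2.371 33.489 84.052] [ 0.764 -0.007 -0.395] [-0.008 -0.001 -0.018]
0 15.51 [-3.5 33.5 84. ] [-3.461 33.493 84.012] [ 0.196  0.16  -0.134] [ 0.016 -0.071  0.034]
0 15.82 [-4.5 33.5 84. ] [-4.264 33.496 84.101] [ 1.233 -0.151 -0.194] [ 0.024 -0.202  0.015]
[-4.5 33.5 84. ]
```

Contact shows in My at x≈+1.2 and x≈−3.0, so the centre is x≈−0.9. Now I'll probe y at that x.

Run:
```python
from h import *
np.set_printoptions(precision=3,suppress=True)
b=np.load('f0.npy'); f0,m0=b[:3],b[3:]
x,y,z=-0.9,33.5,84
env.movel(cl(x,y,z),frame=R(A),rate=.05)
f,m,s=force(8); print(s['t'],f-f0,m-m0)
def probe(sg,n):
    p=np.array([x,y,z],float)
    for k in range(n):
        p[1]+=sg; env.movel(cl(*p),rate=.03)
        f,m,s=force(4); print(round(s['t'],2),p,tocl(s['ee_pos']),f-f0,m-m0)
        if abs((f-f0)[1])>1.5 or abs((m-m0)[0])>.15: break
    return p
probe(1,9)
y=33.5; env.movel(cl(x,y,z),rate=.06)
probe(-1,9)
env.movel(cl(x,y,z),rate=.06)
```

```text
16.4583 [ 0.263 -0.021  0.059] [ 0.007 -0.018  0.006]
16.77 [-0.9 34.5 84. ] [-0.897 34.537 84.009] [ 0.289 -0.384  0.103] [-0.021  0.003  0.014]
17.09 [-0.9 35.5 84. ] [-0.878 35.547 83.993] [-0.093  0.207  0.15 ] [-0.014 -0.006 -0.016]
17.41 [-0.9 36.5 84. ] [-0.911 36.519 83.988] [-0.22  -0.363  0.025] [ 0.015 -0.001  0.021]
17.73 [-0.9 37.5 84. ] [-0.939 37.492 83.98 ] [ 0.111 -0.286 -0.058] [ 0.005  0.028 -0.006]
18.04 [-0.9 38.5 84. ] [-0.852 38.137 84.049] [-0.009 -1.535 -0.102] [-0.404 -0.013  0.022]
18.61 [-0.9 32.5 84. ] [-0.923 32.644 83.958] [ 0.095 -0.198 -0.202] [ 0.009  0.008 -0.002]
18.93 [-0.9 31.5 84. ] [-0.879 31.486 84.003] [0.244 0.171 0.006] [-0.019 -0.001  0.015]
19.24 [-0.9 30.5 84. ] [-0.866 30.595 83.987] [ 0.166  0.002 -0.19 ] [ 0.092 -0.     0.001]
19.56 [-0.9 29.5 84. ] [-0.886 29.628 83.99 ] [-0.037  0.816  0.183] [ 0.249  0.027 -0.006]
```

Run:
```python
from h import *
np.set_printoptions(precision=3,suppress=True)
b=np.load('f0.npy'); f0,m0=b[:3],b[3:]
x,y=-0.9,36.3
env.movel(cl(x,y,80),frame=R(A),rate=.05)
for z in (77,75,74,73,72,71,70,69,68):
    env.movel(cl(x,y,z),rate=.03)
    f,m,s=force(4); print(round(s['t'],2),tocl(s['ee_pos']),f-f0,m-m0)
    if (f-f0)[2]>2 : break
effector.release()
s=env.sense(); print(s['t'],s['gripper_width'],tocl(s['ee_pos']))
im,d=viewer.read_camera('side'); save(cv2.resize(im[190:280,260:360],None,fx=7,fy=6.5,interpolation=cv2.INTER_CUBIC),'side6c.png')
```

```text
20.38 [-0.968 36.206 76.911] [-0.214 -0.002  0.124] [0.001 0.007 0.013]
20.69 [-0.94  36.273 74.967] [ 0.24  -0.143 -0.013] [-0.    -0.01   0.023]
21.01 [-0.917 36.276 73.986] [ 0.435 -0.371 -0.299] [ 0.019  0.002 -0.03 ]
21.32 [-0.881 36.306 72.977] [ 0.299 -0.111  0.516] [-0.022 -0.029  0.021]
21.64 [-0.559 36.14  72.38 ] [0.005 0.176 3.995] [0.041 0.062 0.003]
22.8333 0.09180373720454721 [-0.901 36.31  72.001]
```

View pics/side6c.png

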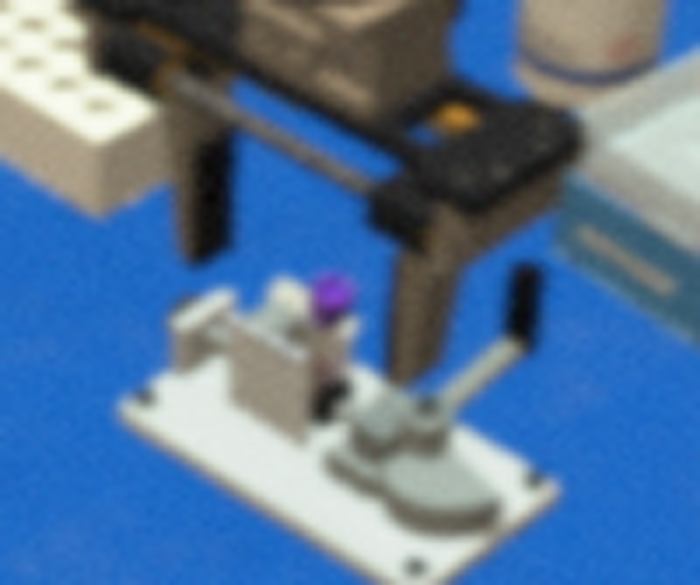

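The tube stands upright between the cheeks (crop cap at (333,293)), with the foot on the plate (4 N upward at z=72). The fingers are open. Next is the lever, so I'll check IK along the arc.

```bash
cat >> h.py <<'E'
PIV=cl(0,-25,0)
def lev(th,z,r=60,flip=True):
    ph=A+np.deg2rad(10)-th
    return PIV+np.array([r*1e-3*np.cos(ph),r*1e-3*np.sin(ph),z*1e-3]),R(ph,flip)
E
python3 - <<'E'
from h import *
np.set_printoptions(precision=3,suppress=True)
env.movel(cl(-.9,36.3,150),rate=.15)
for c in ('top','side'):
    im,d=viewer.read_camera(c)
    for n in ('knob','pivot'): print(c,n,[(np.round(r['at'],4).tolist(),round(r['score'],2)) for r in tip_of(c,n)][:2])
for fl in (False,True):
  for th in (.12,.5,.9,1.3,1.55,1.8):
    for z in (62,140):
      p,r=lev(th,z,flip=fl); print(fl,th,z,p,solver.inverse_kinematics(p,r))
print(env.sense()['t'])
E
```

```text
top knob []
top pivot []
side knob [([0.612, -0.1445, 0.0743], 0.84), ([0.5332, -0.3994, -0.0057], 0.58)]
side pivot [([0.5594, -0.1612, 0.0745], 0.62)]
False 0.12 62 [ 0.616 -0.149  0.062] [-0.034  0.632  0.3    1.763 -0.25   0.783  2.217]
False 0.12 140 [ 0.616 -0.149  0.14 ] [-0.053  0.53   0.324  1.725 -0.203  0.92   2.181]
False 0.5 62 [ 0.617 -0.172  0.062] [-0.053  0.652  0.377  1.748 -0.317  0.801  1.924]
False 0.5 140 [ 0.617 -0.172  0.14 ] [-0.078  0.551  0.41   1.71  -0.262  0.935  1.882]
False 0.9 62 [ 0.61  -0.194  0.062] [-0.072  0.665  0.456  1.754 -0.384  0.812  1.616]
False 0.9 140 [ 0.61  -0.194  0.14 ] [-0.104  0.564  0.499  1.717 -0.322  0.944  1.569]
False 1.3 62 [ 0.594 -0.212  0.062] [-0.094  0.667  0.532  1.782 -0.446  0.814  1.304]
False 1.3 140 [ 0.594 -0.212  0.14 ] [-0.135  0.566  0.587  1.745 -0.375  0.945  1.251]
False 1.55 62 [ 0.581 -0.22   0.062] [-0.119  0.668  0.588  1.81  -0.492  0.814  1.113]
False 1.55 140 [ 0.581 -0.22   0.14 ] [-0.163  0.564  0.647  1.772 -0.409  0.943  1.052]
False 1.8 62 [ 0.567 -0.224  0.062] [-0.151  0.667  0.647  1.843 -0.
[... 454 characters left out ...]

True 0.9 62 [ 0.61  -0.194  0.062] [-0.536  1.127  1.332  1.783 -1.167  1.267 -0.963]
True 0.9 140 [ 0.61  -0.194  0.14 ] [-0.546  0.969  1.339  1.743 -0.991  1.283 -1.055]
True 1.3 62 [ 0.594 -0.212  0.062] [-0.512  1.117  1.333  1.807 -1.164  1.257 -1.319]
True 1.3 140 [ 0.594 -0.212  0.14 ] [-0.523  0.955  1.339  1.767 -0.983  1.27  -1.416]
True 1.55 62 [ 0.581 -0.22   0.062] [-0.505  1.107  1.333  1.832 -1.161  1.246 -1.541]
True 1.55 140 [ 0.581 -0.22   0.14 ] [-0.518  0.94   1.34   1.792 -0.974  1.256 -1.643]
True 1.8 62 [ 0.567 -0.224  0.062] [ 1.062  0.942 -1.115  1.76   0.958  1.092  2.895]
True 1.8 140 [ 0.567 -0.224  0.14 ] [ 1.146  0.962 -1.33   1.716  0.977  1.291  2.881]
23.85
```

Run:
```python
from h import *
np.set_printoptions(precision=3,suppress=True)
p,r=lev(.12,140,flip=False); env.reach(p,r)
p,r=lev(.12,64,flip=False); env.movel(p,frame=r,rate=.12)
s=env.sense(); print(s['t'],s['ee_pos'],p,s['wrist_force'])
effector.grasp(15); env.pause(.1)
s=env.sense(); print(s['t'],s['ee_pos'],s['wrist_force'],s['moment'],s['gripper_width'])
im,d=viewer.read_camera('side'); save(cv2.resize(im[180:280,250:370],None,fx=6,fy=6,interpolation=cv2.INTER_CUBIC),'side7c.png')
```

```text
25.0667 [ 0.616 -0.149  0.065] [ 0.616 -0.149  0.064] [-0.184  0.47   0.375]
26.325 [ 0.616 -0.148  0.064] [0.379 4.138 1.577] [0.997 0.072 0.048] 0.013470627955637431
```

View pics/side7c.png

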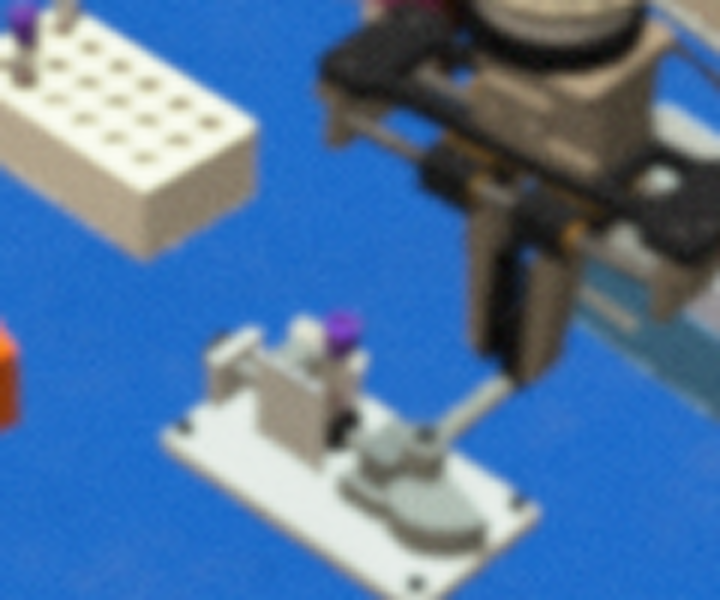

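Run:
```python
from h import *
from scipy.optimize import minimize
np.set_printoptions(precision=4,suppress=True)
print(tocl(PIV),PIV)
for cam,bias in (('top',[0,0,0]),('side',[.0024,.0051,0])):
    im=np.load(cam+'0i.npy').astype(float); g=im.sum(2)
    B=np.array(bias)
    def px(phi,r=.06):
        c=PIV+[r*np.cos(phi),r*np.sin(phi),0]
        return c
    c0=w2px(cam,[px(.25)+B+[0,0,.075]])[0].astype(int); u0,v0=c0-12
    S=8
    def model(phi):
        c=px(phi)+B; m=np.zeros((24*S,24*S),np.uint8)
        t=np.linspace(0,6.28,40); pts=[]
        for z in (.055,.09): pts+= [c+[.007*np.cos(a),.007*np.sin(a),z] for a in t]
        uv=w2px(cam,pts); h=cv2.convexHull(((uv-[u0-.5,v0-.5])*S).astype(np.float32))
        cv2.fillConvexPoly(m,h.astype(np.int32),1)
        return cv2.GaussianBlur(cv2.resize(m.astype(np.float32),(24,24),interpolation=cv2.INTER_AREA),(0,0),.7)
    w=g[v0:v0+24,u0:u0+24]; dark=np.clip((230-w)/150,0,1)
    k=[(np.rad2deg(p),((model(p)-dark)**2).sum()) for p in np.deg2rad(np.arange(6,26,1))]
    b=min(k,key=lambda t:t[1]); print(cam,b,'theta0',np.deg2rad(21.6-b[0])); print([round(float(x[1]),1) for x in k])
```

```text
[ -0. -25.   0.] [ 0.5579 -0.1645  0.    ]
top (np.float64(18.0), np.float64(2.7176322679199094)) theta0 0.06283185307179588
[31.7, 29.4, 26.8, 23.7, 20.9, 17.6, 14.7, 11.6, 9.0, 6.3, 4.4, 3.2, 2.7, 3.2, 4.3, 6.3, 8.4, 10.8, 13.7, 16.5]
side (np.float64(17.0), np.float64(10.00729296078839)) theta0 0.08028514559173919
[70.1, 64.0, 57.6, 50.1, 42.5, 35.5, 28.9, 22.6, 17.8, 13.5, 10.9, 10.0, 10.5, 13.7, 17.8, 23.8, 30.2, 37.5, 45.1, 53.4]
```

Run:
```python
from h import *
np.set_printoptions(precision=3,suppress=True)
for th in np.linspace(.12,1.3,13)[1:]:
    p,r=lev(th,64,flip=False); env.movel(p,frame=r,rate=.08)
    s=env.sense(); d=s['ee_pos']-PIV; F=s['wrist_force']; ph=np.arctan2(d[1],d[0])
    print(round(s['t'],2),round(th,2),'act',round(A+.1745-ph,3),round(np.hypot(*d[:2])*1e3,1),'Frad',round(F@[np.cos(ph),np.sin(ph),0],1),'Ftan',round(F@[-np.sin(ph),np.cos(ph),0],1),F[2].round(1))
    if np.linalg.norm(F)>25: break
im,d=viewer.read_camera('side'); save(cv2.resize(im[180:280,250:370],None,fx=6,fy=6,interpolation=cv2.INTER_CUBIC),'side8c.png')
```

```text
26.62 0.22 act 0.202 60.1 Frad -1.0 Ftan 6.6 1.5
26.88 0.32 act 0.187 60.7 Frad -1.8 Ftan 19.7 6.5
27.12 0.42 act 0.397 60.6 Frad 0.7 Ftan 5.7 -0.2
27.38 0.51 act 0.517 60.4 Frad 1.6 Ftan 3.8 -0.8
27.62 0.61 act 0.62 60.2 Frad 0.9 Ftan 2.9 -1.9
27.88 0.71 act 0.721 60.0 Frad 0.3 Ftan 3.4 -1.7
28.12 0.81 act 0.817 59.8 Frad -0.7 Ftan 1.7 -2.0
28.38 0.91 act 0.913 59.7 Frad -1.1 Ftan 2.5 -0.4
28.62 1.01 act 1.01 59.5 Frad -3.2 Ftan 1.7 -0.2
28.88 1.1 act 1.106 59.3 Frad -4.3 Ftan 2.1 1.3
29.12 1.2 act 1.202 59.2 Frad -4.8 Ftan 1.7 1.3
29.38 1.3 act 1.299 59.0 Frad -4.5 Ftan 2.0 1.6
```

View pics/side8c.png

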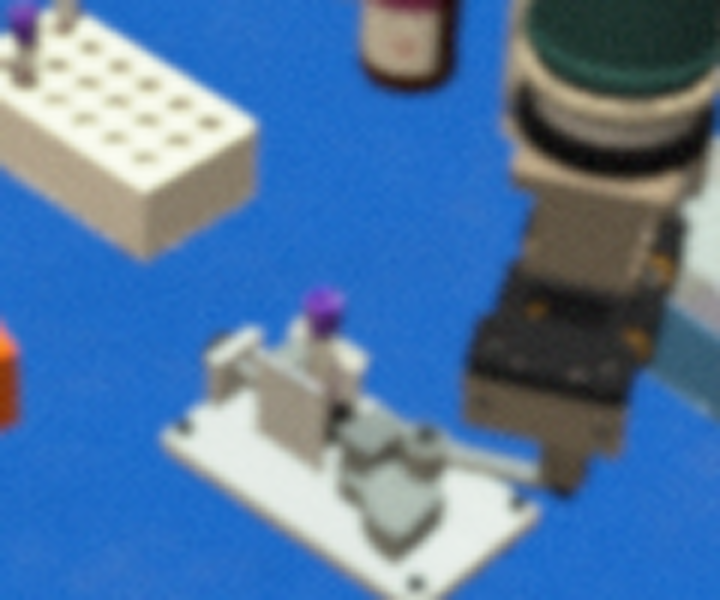

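The lever follows, and the cap moved from (343,330) to (322,308) as the nose pushed the tube towards the V. A one-off tangential peak of 20 N at 0.3 rad freed itself. I'll continue to the computed 1.48 rad.

Run:
```python
from h import *
np.set_printoptions(precision=3,suppress=True)
for th in (1.39,1.48):
    p,r=lev(th,64,flip=False); env.movel(p,frame=r,rate=.08); env.pause(.1)
    s=env.sense(); d=s['ee_pos']-PIV; F=s['wrist_force']; ph=np.arctan2(d[1],d[0])
    print(round(s['t'],2),round(th,2),'act',round(A+.1745-ph,3),round(np.hypot(*d[:2])*1e3,1),'Frad',round(F@[np.cos(ph),np.sin(ph),0],1),'Ftan',round(F@[-np.sin(ph),np.cos(ph),0],1),F[2].round(1),s['gripper_width'])
for c in ('side','top'):
    im,d=viewer.read_camera(c); np.save(c+'9i.npy',im)
    save(im,c+'9.png')
im=np.load('side9i.npy'); save(cv2.resize(im[205:275,265:345],None,fx=9,fy=8.5,interpolation=cv2.INTER_CUBIC),'side9c.png')
im=np.load('top9i.npy'); save(cv2.resize(im[150:250,280:400],None,fx=6,fy=6,interpolation=cv2.INTER_CUBIC),'top9c.png')
```

```text
29.77 1.39 act 1.386 58.9 Frad -5.7 Ftan 1.4 1.0 0.013360299128973812
30.12 1.48 act 1.475 58.8 Frad -6.5 Ftan 0.4 0.9 0.013668061072317541
```

View pics/side9c.png

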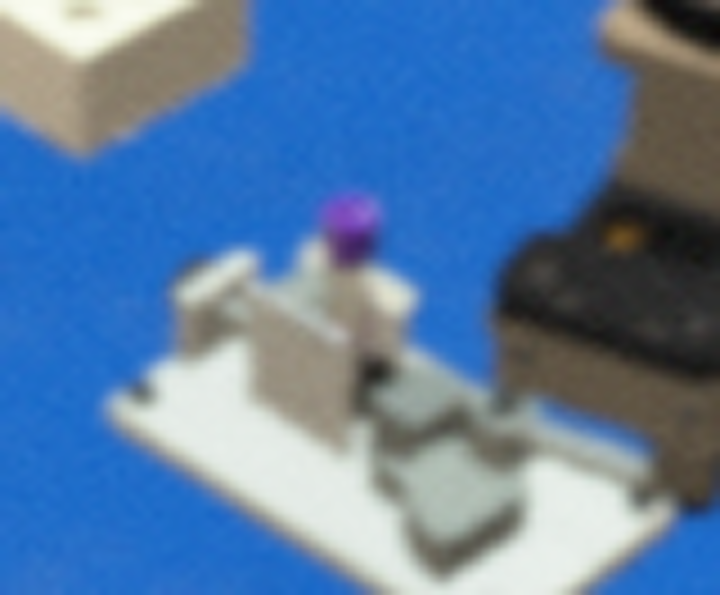

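View pics/top9c.png

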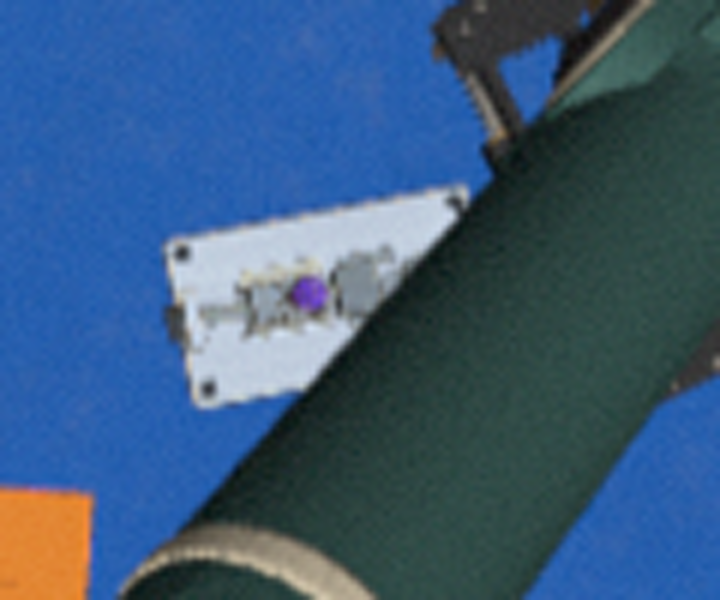

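```bash
cat > rect.py <<'E'
from h import *
import sys
out=[]
for n in sys.argv[2:]:
    im=np.load(n+'i.npy'); xs=np.arange(.03,-.03,-.00015); ys=np.arange(.07,-.045,-.00015)
    G=O+xs[:,None,None]*CX+ys[None,:,None]*CY+[0,0,.04]
    uv=w2px('top',G.reshape(-1,3)).astype(np.float32).reshape(len(xs),len(ys),2)
    r=cv2.remap(im,uv[...,0],uv[...,1],cv2.INTER_CUBIC)[60:340]
    for k in range(0,len(ys)):
        yy=round(ys[k]*1e5)
        if yy%1000<15: cv2.line(r,(k,0),(k,279),(255,0,0) if yy%1000<15 else 0,1)
    out.append(r)
save(np.vstack(out),sys.argv[1]); print(np.vstack(out).shape)
E
python3 rect.py rect9.png top0 top9
```

```text
(560, 767, 3)
```

View pics/rect9.png

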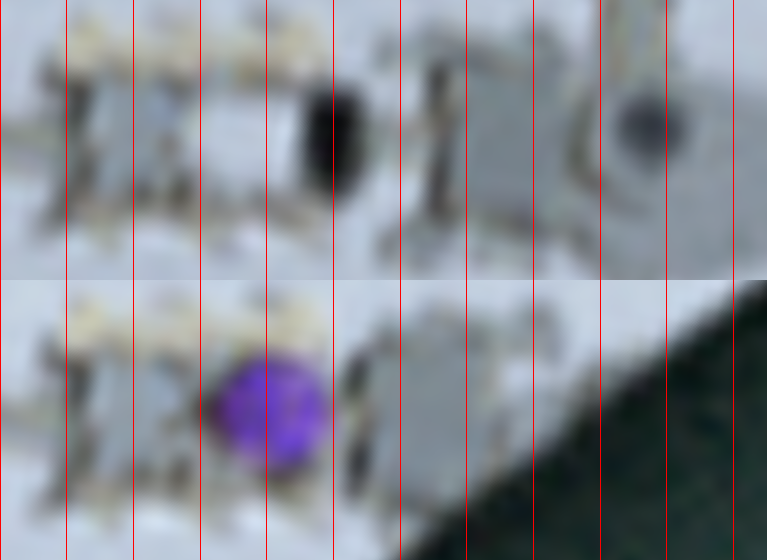

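In the rectified views the carriage front moved from column 438 to 357, about 12.2 mm. With the felt gap of 6.5 mm that leaves roughly 5.7 mm of nose travel, close to half-way. I'll release and inspect.

```bash
python3 - <<'E'
from h import *
np.set_printoptions(precision=3,suppress=True)
effector.release()
s=env.sense(); print(s['t'],s['gripper_width'],s['wrist_force'])
p,r=lev(1.475,160,flip=False); env.movel(p,rate=.15)
env.goto_joints(np.array([-1.346,.468,-.012,1.603,.006,1.071,-.056])) if False else None
env.reach(np.array([.45,-.42,.3]),R(-.5))
s=env.sense(); print(s['t'],s['ee_pos'])
for c in ('side','top'):
    im,d=viewer.read_camera(c); np.save(c+'10i.npy',im); np.save(c+'10.npy',d)
    for n in ('nose_face','seat','knob','pivot','tube'): print(c,n,[(np.round(r['at'],4).tolist(),round(r['score'],2)) for r in tip_of(c,n)][:3])
im=np.load('side10i.npy'); save(cv2.resize(im[205:275,265:345],None,fx=9,fy=8.5,interpolation=cv2.INTER_CUBIC),'side10c.png')
E
python3 rect.py rect10.png top0 top10
```

```text
31.4333 0.09197299898656992 [-0.877 -0.329  0.394]
33.3083 [ 0.451 -0.419  0.299]
side nose_face [([0.5819, -0.2168, 0.0765], 0.64)]
side seat []
side knob [([0.5804, -0.2166, 0.0768], 0.55)]
side pivot [([0.5554, -0.1604, 0.0771], 0.74)]
side tube [([0.5481, -0.099, 0.0108], 0.66)]
top nose_face []
top seat [([0.5497, -0.1033, 0.0096], 0.38), ([0.5823, -0.2169, 0.0746], 0.36)]
top knob [([0.584, -0.222, 0.0742], 0.57), ([0.5331, -0.3982, 0.0028], 0.41)]
top pivot [([0.561, -0.1624, 0.0799], 0.87)]
top tube [([0.5441, -0.0992, 0.0137], 0.59)]
(560, 767, 3)
```

View pics/side10c.png

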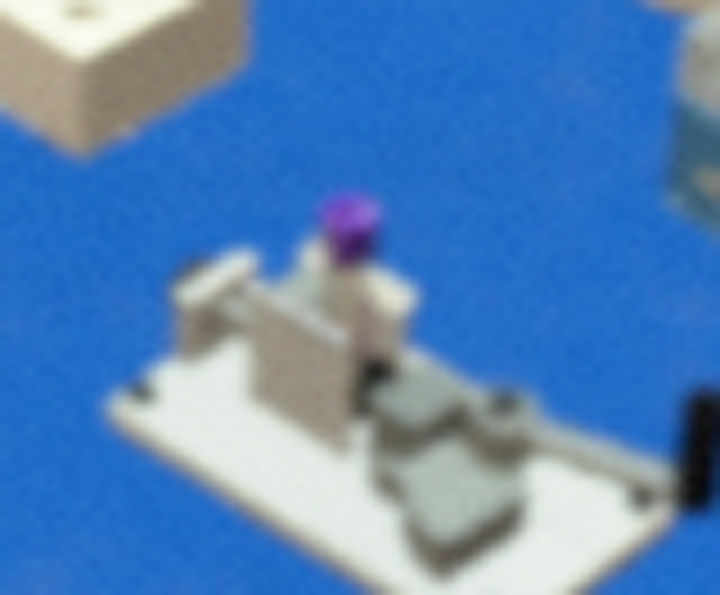

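View pics/rect10.png

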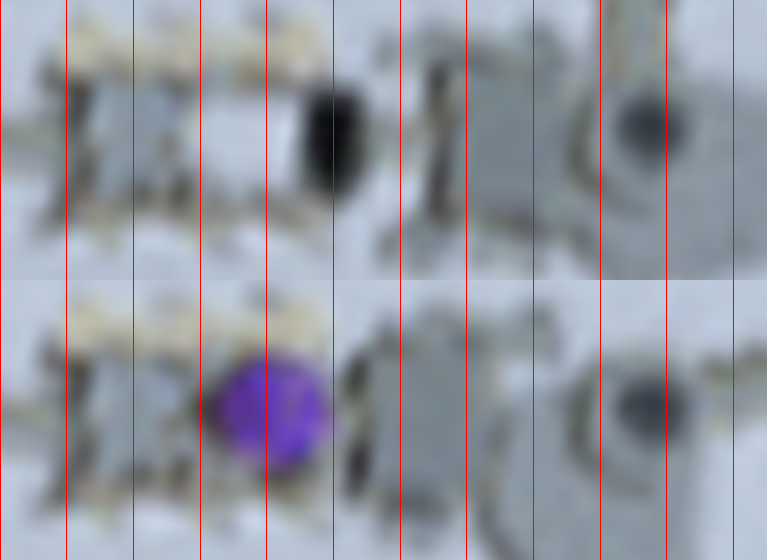

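Run:
```python
from h import *
save(np.load('side10i.npy'),'side10.png')
for n in ('vial','cup'): print(n,[(np.round(r['at'],4).tolist(),round(r['score'],2)) for r in tip_of('side',n)][:2])
```

```text
vial [([0.5285, -0.4014, -0.0022], 0.6)]
cup [([0.4116, 0.3949, -0.0002], 0.88)]
```

View pics/side10.png

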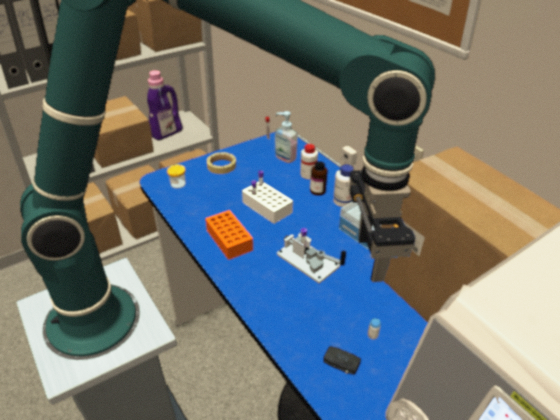

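The scene is in order. The tube is in the clamp at (304,235), the two other tubes are still in the rack at about (257,183), and the cup (177,176) and vial (374,328) are where they were. The robot is touching nothing, so I'm handing in.

Run:
```python
from h import *
print(env.sense()['t']); print(workorder.finish_job())
```

```text
34.0083
the job is handed in; nothing more can be done
None
```

I moved the lone tube from the rack's near end into the cam clamp, standing cap up, and let go of it. I then turned the lever from about 0.07 to 1.475 rad and released it. The job was handed in at 34 s of the 61 s allowed, with the robot clear of everything; no verdict came back.

**Nose position:** It should be pressed in about 5 to 7 mm, close to half-way.
- This is worked out, not seen: the cap hides most of the rod from above.
- Feeling with the tube gave a gap of about 6.5 mm. The pictures show the carriage moved about 12.2 mm, against about 12.4 mm expected from the lever angle.

**Tube and bystanders:** In the last pictures the tube is upright against the V stop, and the lever stayed where I left it. The cup and vial are within 3 mm of where they started, and the other two tubes are still standing in the rack.

**What disagreed:**
- The side camera reads about 5 mm off from the top camera. I relied on the top camera and on touch.
- The top view puts the cap about 1 mm short of the seat position I felt, which is within measurement error.
- Turning the lever gave one brief 20 N peak near 0.3 rad. It freed itself, and I don't know the cause.

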